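Put the loaded parts bin away in the rack and lock it in

TASK

Carry the loaded blue parts bin to the one empty bay of the green rack, start its back end in the bay's mouth, and let go of it there. Then take it again by its white pull, slide it fully home against the back stop, and only after that press the red keeper pin all the way down to lock it in. Do not tip the bin: all three parts stay in it. Leave the yellow bins and the other things on the bench where they are.

Things in the scene. Friction and masses are not known exactly. Their poses are not given: they have to be found in the camera images.
- bin: Blue open parts bin on the bench, mm: 160 long (x) x 60 wide (y) x 50 high, walls 3, 0.4 to 0.7 kg loaded. Origin: centre of its underside. +x: its plain back end, which enters the rack first.
- bin_pull (a point): Middle of the white pull on the blue bin's front end, axes as the bin's: in the bin's frame x = -107.5, y = 0, z = 31 mm. The pull is an upright fin 12 mm wide (y), x = -80 to -135, z = 12 to 50.
- keeper: Steel clamp fixed on the roof over the empty bay: marks which bay is free. Origin: centre of that bay's floor, 20 mm above the bench; the bin's origin comes there when home (then 1 mm from the stop). +x points into the bay, z up; the mouth is at x = -80 mm. Its guide block for the pin spans x = -103 to -73, y = 7 to 29, z = 60 to 70 mm.
- keeper_pin (a joint): Travel of the keeper pin in m: 0 up, 0.016 fully down. Slides stiffly (about 4 N), no spring, stays where left. It drops just in front of the bin's front wall and is blocked if the bin is not fully home.
- keeper_pin_top (a point): Centre of the top of the pin's red cap (24 mm across, 6 thick): x = -92, y = 18, z = 90 mm in the keeper's frame when up, so 110 mm above the bench. The pin is 10 mm across; its foot is 58 mm above the bay floor when up, 42 when down.
- rack: Fixed green rack, mm. Origin on the bench under the middle bay's centre, +x into the bays. Floor plate 20 thick, x -170 to 90, 270 wide; before x = -80 it is an open apron. Bays at y = -80, 0, 80, each 66 wide; dividers 14 thick with rounded noses, x -80 to 84. Roof strips at x -80 to -40 and 35 to 85, underside 80, top 84 above the bench. Back stop x = 81, 30 high.
- left_bin: Yellow bin with stock, same shape and size as the blue one but with a black pull, home in one of the other two bays (which one varies). Origin: centre of its underside, axes as the blue bin's. Leave it.
- right_bin: Second yellow bin with stock, the same, in the remaining bay. Leave it.
- bearing: Steel ring, 40 across, 14 high, loose in the blue bin. Origin: centre of its underside.
- hub: Brass hub, 36 across, 30 high, loose in the blue bin. Origin: centre of its underside.
- gear: Dark steel gear blank, 42 across, 22 high, loose in the blue bin. Origin: centre of its underside.
- oil_bottle: Black bottle with red cap, 60 across, 200 high, standing beside the blue bin. Origin: centre of its underside. Leave it.
- carton: Cardboard carton, 60 (x) x 50 (y) x 100 high, standing on the other side of the blue bin. Origin: centre of its underside. Leave it.
- grease_can: Can, 70 across, 90 high, beyond the blue bin's back end. Origin: centre of its underside. Leave it.
- wrench: Wrench, 180 long, lying along the left side of the rack. Origin: under its middle. Leave it.
There are look-alikes about, which are no part of the job. Several things have the shape of the bin; the one meant has the colours described above. What is shaped like the bearing but pink is not meant.

How it is judged:
On the way, in this order (a step that is already met when the one before it is completed fails the run):
1. The blue bin rests on the rack floor with its back end 25 to 140 mm inside the empty bay's mouth, let go of by the robot, the keeper pin still up (x of bin in the frame of keeper between -0.135 and -0.02 m and y of bin in the frame of keeper between -0.008 and 0.008 m and z of bin in the frame of keeper between -0.005 and 0.005 m and angle between the x axis of bin and the x axis of keeper, either way round below 0.08 rad and contact force between the fingers and bin below 0.3 N and linear speed of bin below 0.02 m/s and value of joint keeper_pin below 0.004 m), for 0.2 s.
2. The robot has hold of the bin at its pull (tool within 50 mm of the middle of the pull), the bin not yet home and the keeper pin up (contact force between the fingers and bin above 1 N and distance between the grasp point and bin_pull below 0.05 m and x of bin in the frame of keeper below -0.02 m and value of joint keeper_pin below 0.004 m), for 0.1 s.
3. The blue bin has been slid fully home, the keeper pin still up (x of bin in the frame of keeper between -0.0045 and 0.006 m and y of bin in the frame of keeper between -0.008 and 0.008 m and z of bin in the frame of keeper between -0.005 and 0.005 m and angle between the x axis of bin and the x axis of keeper, either way round below 0.08 rad and value of joint keeper_pin below 0.004 m), for 0.1 s.
At the end, for the whole second after the job is handed in: The blue bin stands flat and square in the empty bay (within 8 mm and 0.08 rad), within 4.5 mm of fully home, at rest and released; the three parts are inside it; the keeper pin is at least 13 of its 16 mm down (x of bin in the frame of keeper between -0.0045 and 0.006 m and y of bin in the frame of keeper between -0.008 and 0.008 m and z of bin in the frame of keeper between -0.005 and 0.005 m and angle between the x axis of bin and the x axis of keeper, either way round below 0.08 rad and x of bearing in the frame of bin between -0.08 and 0.08 m and y of bearing in the frame of bin between -0.03 and 0.03 m and z of bearing in the frame of bin between -0.002 and 0.035 m and x of hub in the frame of bin between -0.08 and 0.08 m and y of hub in the frame of bin between -0.03 and 0.03 m and z of hub in the frame of bin between -0.002 and 0.035 m and x of gear in the frame of bin between -0.08 and 0.08 m and y of gear in the frame of bin between -0.03 and 0.03 m and z of gear in the frame of bin between -0.002 and 0.035 m and value of joint keeper_pin above 0.013 m and linear speed of bin below 0.01 m/s and contact force between the fingers and bin below 0.1 N); the robot touches nothing.
It fails at once if A yellow bin is moved more than 15 mm (distance of any of left_bin, right_bin from where it was at the start of the episode above 0.015 m).
It fails at once if The bottle, carton, can or wrench is moved more than 30 mm (distance of any of oil_bottle, carton, grease_can, wrench from where it was at the start of the episode above 0.03 m).
It fails at once if The blue bin is tipped more than 0.4 rad (angle between bin's own z axis and vertical above 0.4 rad).
It also fails if it takes over 59 s, if anything falls off the work surface, if the arm or the gripper's body presses on something with over 40 N, if the wrist force passes 120 N, or if a joint passes its speed limit or range.

ROBOT

A 6-joint arm with a two-finger parallel gripper is mounted at the origin on the work surface. World frame = base frame: x ahead of the robot, y to its left, z up, the work surface at z = 0. Lengths are in m, angles in rad, forces in N, time in s.
With the tool pointing down it reaches from about 0.275 to 0.75 m from the base axis. Payload 10.2 kg.
Tool frame: the origin (TCP) lies between the finger pads; the fingertips stand 19 mm ahead of it and the grasp point (between the pads) is the TCP; z points along the fingers, y is the direction in which the jaws open and shut (so a half turn about z gives the same grasp; the last joint's range is limited). The gripper opens to 85 mm and grips with 20 to 120 N. Pads are 22 mm wide; open, the fingers measure 114 mm over their backs; the gripper's body (76 mm by 85 mm) begins 54 mm behind the grasp point. The pads swing forward as they close: fully open they stand 13 mm farther back than shut.
Start: joints at [0.958, 0.313, 1.498, -0, 1.331, -0.223], TCP at [0.2, 0.486, 0.25] pointing down, gripper open.
Joint ranges: [-2.94, 2.94], [-0.97, 2.17], [0.19, 2.56], [-1.23, 4.37], [0.02, 3.11], [-2.88, 2.88]. Speed limits (rad/s): [2.39, 2.39, 3.01, 3.14, 3.14, 3.14].

INTERFACE

Orientations are given as a unit quaternion [x, y, z, w].
In Python, from rig import ctrl, vision, order gives the robot as it stands. The module is installed in compiled form; this text tells all that it offers.
- The arm moves only by the tool servo_tool, never from a script. Its argument "targets" is a list of rows, each an object with "slide": the shift along the world's x, y, z in mm, a list of three; "turn": the turn about the world's z in rad. A call has 1 to 10 rows; each row shifts and turns the commanded pose from where the row before left it; what a row does not reach is not made up. A row lasts 1/12 s, in which the tool goes at most 41.7 mm and 7.16 degrees, less where a joint would pass 70% of its speed; a pose out of reach is approached as far as the arm can. A call is refused whole if a number of a shift passes 41.7 or a number of a turn 0.125, either way. A call with a gripper value outside its range is refused whole. "hand" is the closure, from 0 (fully open) to 1 (shut), set as the call begins (left out, the last holds). The fingers move at their own pace and stop on an object; "newtons" is the grip in N (left out, the last holds). Time passes only in rows, so rows that do not move let the fingers close. It gives the time, the measured TCP pose, the force and the opening at its end, in the units of the state.
- ctrl.observe(): the state, without advancing time (a new reading comes with each control period).
- vision.grab_frame(name): name is "side" or "top"; returns a dict with "color" (480x640x3 uint8, red, green, blue), "K" (3x3 intrinsics, pixels), "R" (3x3) and "t" (3): a world point X has camera coordinates R X + t. Camera axes: x right, y down, z forward; pixel columns grow to the right and rows downward; lengths in m; the calibration is good to about 2 mm. A picture is of the moment at which its call begins. There is no depth.
- order.finish_job(): hands the job in, once; it reports no verdict.
The state is a dict: "t": time; "joint_positions": joint angles; "qd": joint speeds; "tau": joint torques, N m; "eef_pos": TCP position; "eef_rot": TCP orientation; "wrist_force": force on the tool from outside, world axes, zero at the start; "torque": the same for the moment, N m; "finger_gap": finger opening in m.
Only numpy, scipy, OpenCV 4.12 (cv2) and the standard library are available. Lean on these libraries where they do the work, as an engineer would, in place of code of your own. Each camera call takes 0.05 s, during which the arm holds its last target. There are 200 camera calls.

## Working session

There is one attempt and no reset: what is moved stays moved. The work goes in short steps, Python scripts to look and compute and a tool call to move; the robot and the scene stay as the last step left them, time stands still between calls to the robot, and variables do not carry over. Pictures are saved under pics/ and viewed, on a budget of 16 in all, crops included, one or two more only if the job needs it, and the job is handed in when it is done.

Besides the shell and the picture viewer there is one more tool, called after "Emit:" as name([rows], argument=value, ...), one row to a line, values as JSON. servo_tool: Moves the arm, as the interface text tells. Its arguments: {"type":"object","properties":{"targets":{"type":"array","items":{"type":"object","properties":{"slide":{"type":"array","items":{"type":"number"}},"turn":{"type":"number"}}}},"hand":{"type":"number"},"newtons":{"type":"number"}},"required":["targets"]}

```bash
mkdir -p pics; cat > h.py <<'E'
import numpy as np, cv2, pickle
from rig import ctrl, vision, order
def grab(n, tag):
    f=vision.grab_frame(n); pickle.dump(f,open(f'pics/{tag}.pkl','wb'))
    cv2.imwrite(f'pics/{tag}.png',f['color'][:,:,::-1]); return f
def load(tag): return pickle.load(open(f'pics/{tag}.pkl','rb'))
def ray(f,u,v,z):
    "world point at height z seen at pixel"
    K,R,t=[np.array(f[k]) for k in 'KRt']; c=-R.T@t; d=R.T@np.linalg.solve(K,[u,v,1.])
    return c+d*(z-c[2])/d[2]
def proj(f,X):
    p=np.array(f['K'])@(np.array(f['R'])@np.array(X)+np.array(f['t'])); return p[:2]/p[2]
def crop(tag,u0,v0,w,h,s,out):
    i=cv2.imread(f'pics/{tag}.png')[v0:v0+h,u0:u0+w]
    cv2.imwrite(f'pics/{out}.png',cv2.resize(i,None,fx=s,fy=s,interpolation=cv2.INTER_CUBIC))
E
python3 - <<'E'
from h import *
for n in('top','side'):
    f=grab(n,n+'0'); R=np.array(f['R']); print(n,-R.T@f['t'],R[2],f['K'][0][0])
print(ctrl.observe())
E
```

```text
top [0.28553315 0.05391017 1.11819855] [ 0.19166803  0.00655783 -0.98143791] 514.6032979024011
side [ 0.20773421 -0.9221347   0.74634065] [ 0.22297018  0.81549857 -0.53408463] 513.4081956070296
{'t': 0.1, 'joint_positions': array([ 9.57566072e-01,  3.13362904e-01,  1.49832636e+00,  4.01014717e-05,
        1.33098370e+00, -2.23412854e-01]), 'qd': array([ 0.00033643, -0.00050456, -0.00171817,  0.00103845, -0.00258192,
        0.00038081]), 'tau': array([ 3.98897217e-03, -4.12900937e+01, -2.60144162e+01, -1.79006797e-04,
        2.96013939e-03,  9.48852448e-05]), 'eef_pos': array([0.19940601, 0.48544952, 0.24982131]), 'eef_rot': array([ 1.93681619e-01,  9.81064289e-01, -4.85668988e-04, -2.37221485e-04]), 'wrist_force': array([ 1.26094493,  0.64627579, -0.07036355]), 'torque': array([-0.04522097, -0.01136093,  0.01500545]), 'finger_gap': 0.0856776428502442}
```

View pics/top0.png

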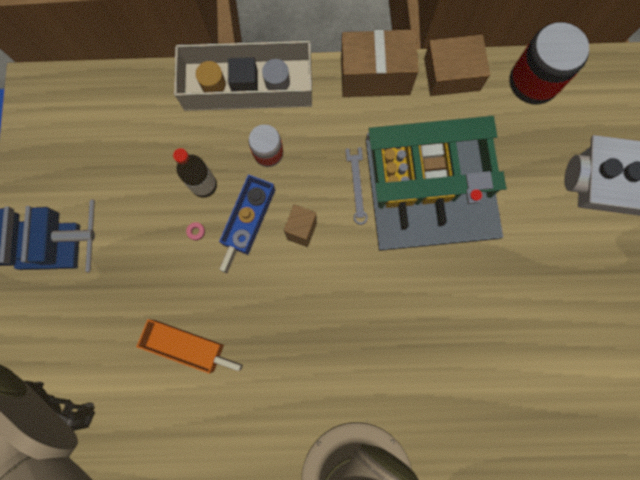

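View pics/side0.png

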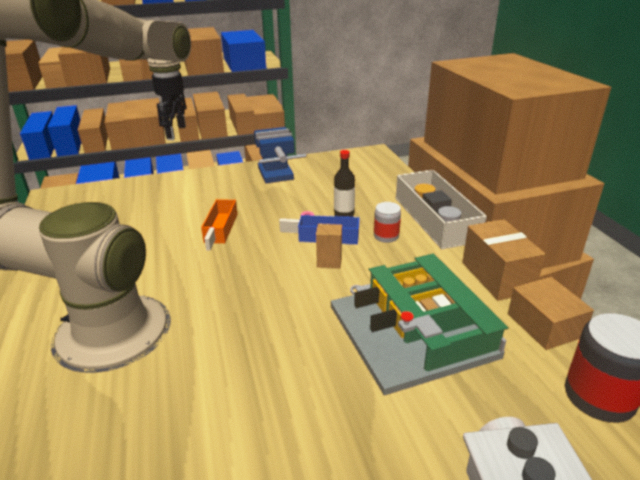

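Top view: the blue bin with the white pull is at (248,215). It is the only blue one holding a bearing, hub and gear. The orange bin at (180,345) and the tray at (243,75) are look-alikes, and so is the pink ring at (196,231). The rack's right-hand bay (480,170) is empty, with the keeper's red cap at (476,195). I'll confirm in enlarged crops.

```bash
python3 - <<'E'
from h import *
crop('top0',160,140,160,140,5,'c1')
crop('top0',340,105,180,150,4,'c2')
E
```

```text
(no output)
```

View pics/c1.png

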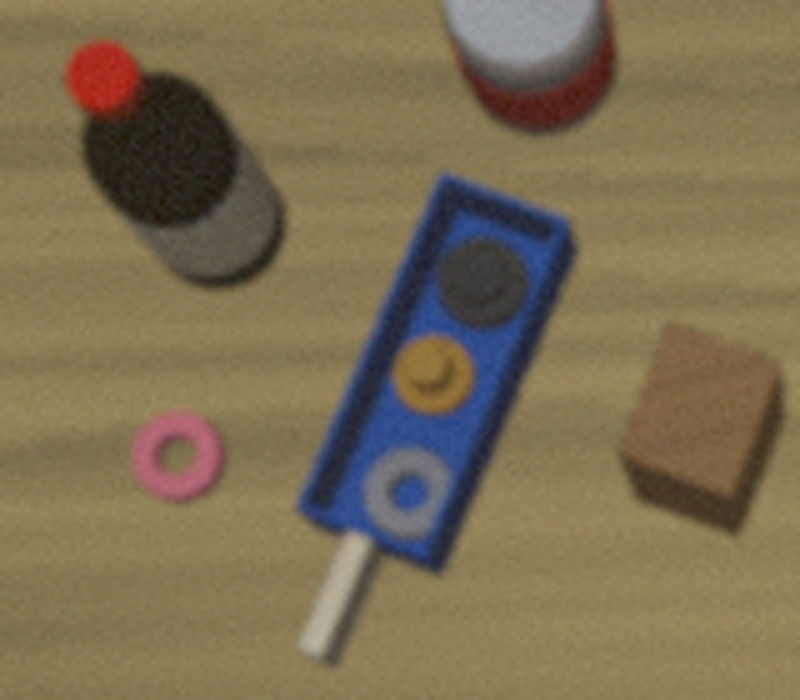

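View pics/c2.png

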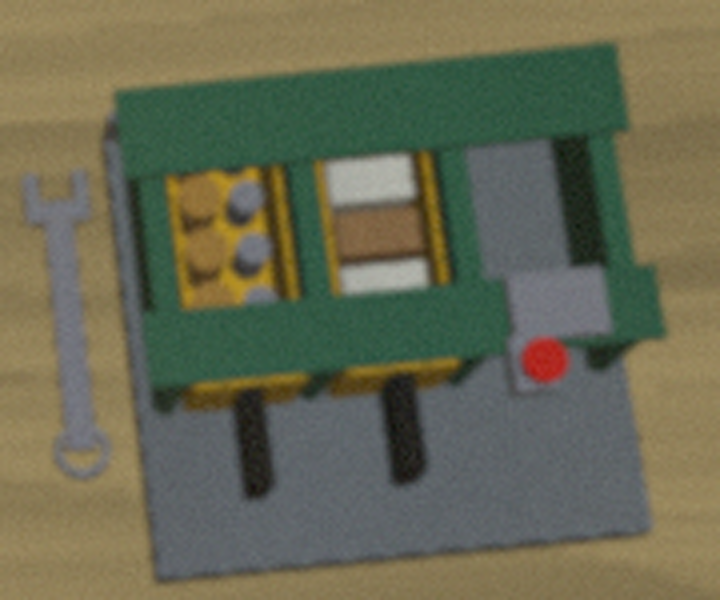

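Confirmed: the bin holds gear, hub and bearing and has a white pull. The rack's right bay is empty, with the red cap at about (476,195). Next I fit the poses.

```bash
cat > fit.py <<'E'
from h import *
from scipy.optimize import least_squares
def fit(f,obj,pix,z0=0,x0=(.5,0,0)):
    T=lambda p,o:np.array([p[0]+np.cos(p[2])*o[0]-np.sin(p[2])*o[1],p[1]+np.sin(p[2])*o[0]+np.cos(p[2])*o[1],o[2]+z0])
    g=lambda p:np.concatenate([proj(f,T(p,np.array(o)/1e3))-u for o,u in zip(obj,pix)])
    r=least_squares(g,x0); print(np.round(r.x,4),'res px',np.round(r.fun.reshape(-1,2),1).tolist()); return r.x
E
python3 - <<'E'
from fit import *
f=load('top0')
c1=lambda u,v:(160+u/5,140+v/5); c2=lambda u,v:(340+u/4,105+v/4)
b=fit(f,[(80,30,50),(80,-30,50),(-80,30,50),(-80,-30,50),(-135,0,50)],[c1(445,175),c1(573,222),c1(302,508),c1(437,558),c1(316,650)])
r=fit(f,[(-170,135,20),(-170,-135,20),(-92,-62,110)],[c2(158,580),c2(650,530),c2(545,360)])
T=lambda p,o:p[:2]+np.array([[np.cos(p[2]),-np.sin(p[2])],[np.sin(p[2]),np.cos(p[2])]])@np.array(o)
print('pull',T(b,[-.1075,0]),'bay',T(r,[0,-.08]),'pin',T(r,[-.092,-.062]))
for n,u,h in(('roofFL',c2(148,385),.084),('roofFR',c2(663,335),.084),('roofBL',c2(115,92),.084),('roofBR',c2(615,43),.084),('cap',c2(545,360),.11)):
    w=ray(f,*u,h)[:2]-r[:2]; c,s=np.cos(r[2]),np.sin(r[2]); print(n,np.round([c*w[0]+s*w[1],-s*w[0]+c*w[1]],4))
for n,u,h in(('cartonTop',c1(705,425),.1),('bottlecap',c1(103,78),.2),('can',c1(527,15),.09)): print(n,ray(f,*u,h))
# side check
g=load('side0'); print('side pred: pull',proj(g,[*T(b,[-.135,0]),.05]),'cap',proj(g,[*T(r,[-.092,-.062]),.11]),'apron corner',proj(g,[*T(r,[-.17,-.135]),.02]), 'binback', proj(g,[*T(b,[.08,-.03]),.05]))
E
```

```text
[ 0.554   0.211  -0.3961] res px [[0.3, -0.8], [0.4, -0.8], [0.0, 0.3], [-0.8, 0.2], [0.1, 1.0]]
[ 0.6479 -0.191   0.07  ] res px [[-0.3, -0.0], [0.7, 0.1], [-0.3, -0.1]]
pull [0.45479682 0.25244767] bay [ 0.65348264 -0.27085353] pin [ 0.56044948 -0.25932824]
roofFL [-0.078   0.1349]
roofFR [-0.0786 -0.134 ]
roofBL [0.0841 0.1329]
roofBR [ 0.084  -0.1357]
cap [-0.0922 -0.0626]
cartonTop [0.51173418 0.09609929 0.1       ]
bottlecap [0.63048888 0.31566707 0.2       ]
can [0.69382073 0.16780605 0.09      ]
side pred: pull [279.65951764 220.48293561] cap [406.9549924 315.8510259] apron corner [384.27358761 389.24267156] binback [358.81690968 229.7268534 ]
```

Emit:
servo_tool([
  {"slide":[28,-22,0]},
  {"slide":[28,-22,0]},
  {"slide":[28,-22,0]},
  {"slide":[28,-22,0]},
  {"slide":[28,-22,0]},
  {"slide":[28,-22,0]},
  {"slide":[28,-22,0]},
  {"slide":[28,-22,0]},
  {"slide":[28,-22,0]},
  {"slide":[28,-22,0]},
], hand=0, newtons=80)

```text
validation failed for argument at $.ta...
```

Emit:
servo_tool([
  {"slide":[26,-22,0]},
  {"slide":[25.5,-22.8,0]},
  {"slide":[0,0,-30]},
  {"slide":[0,0,-30]},
  {"slide":[0,0,-30]},
  {"slide":[0,0,-30]},
  {"slide":[0,0,0]},
  {"slide":[0,0,0]},
  {"slide":[0,0,0]},
])

```text
validation failed for argument at $.ta...
```

Emit:
servo_tool([
  {"slide":[28,-22,0],"turn":0},
  {"slide":[28,-22,0],"turn":0},
  {"slide":[28,-22,0],"turn":0},
  {"slide":[28,-22,0],"turn":0},
  {"slide":[28,-22,0],"turn":0},
  {"slide":[28,-22,0],"turn":0},
  {"slide":[28,-22,0],"turn":0},
  {"slide":[28,-22,0],"turn":0},
  {"slide":[28,-22,0],"turn":0},
  {"slide":[28,-22,0],"turn":0},
], hand=0, newtons=80)

```text
t: 0.93
eef_pos: [0.4806, 0.2642, 0.25]
eef_rot: [0.194, 0.981, -0.0, -0.0]
wrist_force: [-0.1, -0.3, -0.1]
finger_gap: 0.0859
```

Emit:
servo_tool([
  {"slide":[25,-22,0],"turn":-0.006},
  {"slide":[25.3,-21.6,0],"turn":0},
  {"slide":[0,0,-35],"turn":0},
  {"slide":[0,0,-35],"turn":0},
  {"slide":[0,0,-35],"turn":0},
  {"slide":[0,0,-35],"turn":0},
  {"slide":[0,0,0],"turn":0},
  {"slide":[0,0,0],"turn":0},
])

```text
t: 1.6
eef_pos: [0.5293, 0.2219, 0.1098]
eef_rot: [0.197, 0.98, -0.001, -0.001]
wrist_force: [0.5, 0.2, 0.9]
finger_gap: 0.0854
```

```bash
python3 - <<'E'
from h import *
grab('top','top1');grab('side','side1')
a=cv2.imread('pics/top1.png')[140:280,160:320]; b=cv2.imread('pics/side1.png')[150:290,260:420]
cv2.imwrite('pics/m1.png',cv2.resize(np.hstack([a,b]),None,fx=2.5,fy=2.5,interpolation=cv2.INTER_CUBIC))
E
```

```text
(no output)
```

View pics/m1.png

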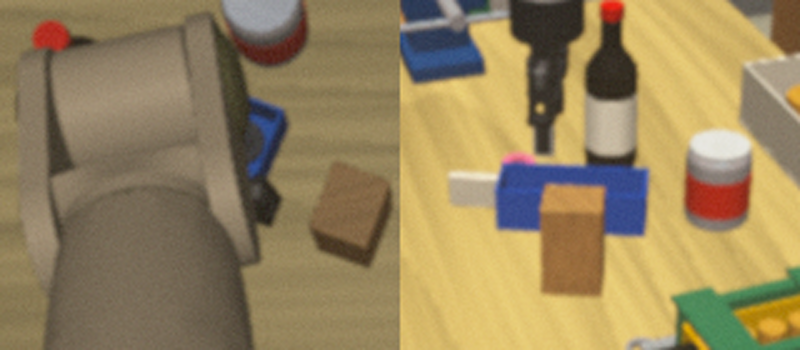

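The gripper hangs open above the front half of the bin. The bottle, carton and can are clear. Lowering.

Emit:
servo_tool([
  {"slide":[0.5,-0.5,-20],"turn":0},
  {"slide":[0,0,-20],"turn":0},
  {"slide":[0,0,-15],"turn":0},
  {"slide":[0,0,-15],"turn":0},
  {"slide":[0,0,0],"turn":0},
  {"slide":[0,0,0],"turn":0},
])

```text
t: 2.2
eef_pos: [0.5312, 0.2218, 0.042]
eef_rot: [0.197, 0.98, 0.0, 0.001]
wrist_force: [0.2, 0.0, 1.0]
finger_gap: 0.0853
```

Emit:
servo_tool([
  {"slide":[0,0,0],"turn":0},
  {"slide":[0,0,0],"turn":0},
  {"slide":[0,0,0],"turn":0},
  {"slide":[0,0,0],"turn":0},
  {"slide":[0,0,0],"turn":0},
  {"slide":[0,0,0],"turn":0},
  {"slide":[0,0,0],"turn":0},
  {"slide":[0,0,0],"turn":0},
], hand=0.6, newtons=80)

```text
t: 2.87
eef_pos: [0.5319, 0.2224, 0.043]
eef_rot: [0.197, 0.98, 0.001, 0.002]
wrist_force: [-0.7, 3.4, 9.8]
finger_gap: 0.0582
```

Emit:
servo_tool([
  {"slide":[0,0,5],"turn":0},
  {"slide":[0,0,8],"turn":0},
  {"slide":[0,0,12],"turn":0},
  {"slide":[0,0,20],"turn":0},
  {"slide":[0,0,25],"turn":0},
  {"slide":[0,0,25],"turn":0},
  {"slide":[0,0,20],"turn":0},
  {"slide":[0,0,15],"turn":0},
  {"slide":[0,0,5],"turn":0},
  {"slide":[0,0,0],"turn":0},
])

```text
t: 3.7
eef_pos: [0.5306, 0.2216, 0.1768]
eef_rot: [0.197, 0.98, 0.0, 0.001]
wrist_force: [-0.3, -0.3, -5.8]
finger_gap: 0.0589
```

```bash
python3 - <<'E'
from h import *
grab('side','side2'); crop('side2',220,80,240,180,3,'m2'); s=ctrl.observe(); print(s['eef_pos'],s['wrist_force'],s['torque'],s['finger_gap'],s['joint_positions'])
E
```

```text
[0.53008376 0.22144768 0.17540261] [-0.52610947 -0.17740653 -5.20189933] [0.07505153 0.12988381 0.05068741] 0.058459968593772144 [ 1.91878007e-01  4.85748174e-01  1.44839759e+00 -2.17576679e-05
  1.20748942e+00 -9.83063061e-01]
```

View pics/m2.png

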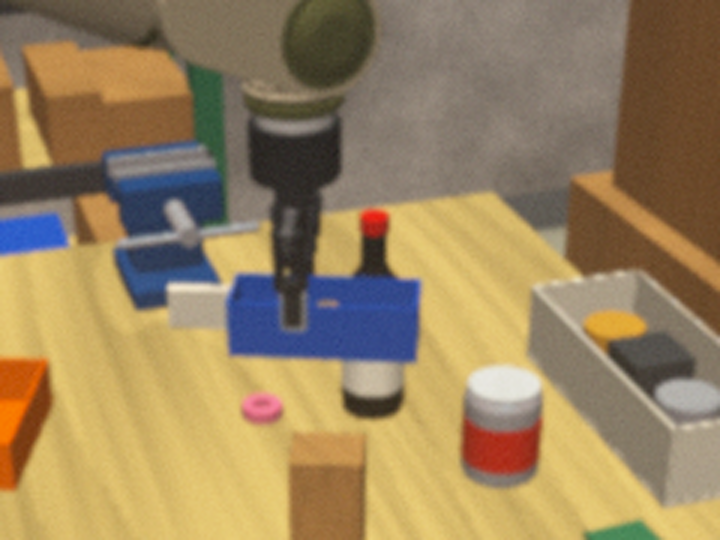

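The bin hangs level with the parts in it, and nothing else moved. Carrying it across, bottom about 130 mm up.

Emit:
servo_tool([
  {"slide":[-4,-10,0],"turn":0},
  {"slide":[-5,-20,0],"turn":0},
  {"slide":[-6,-28,0],"turn":0},
  {"slide":[-6,-30,0],"turn":0},
  {"slide":[-6,-30,0],"turn":0},
  {"slide":[-6,-30,0],"turn":0},
  {"slide":[-6,-30,0],"turn":0.02},
  {"slide":[-6,-30,0],"turn":0.03},
  {"slide":[-6,-30,0],"turn":0.04},
  {"slide":[-6,-30,0],"turn":0.04},
])

```text
t: 4.58
eef_pos: [0.4717, -0.048, 0.1743]
eef_rot: [0.132, 0.991, 0.0, -0.001]
wrist_force: [-0.3, -0.7, -5.5]
finger_gap: 0.0586
```

Emit:
servo_tool([
  {"slide":[-6,-30,0],"turn":0.05},
  {"slide":[-6,-30,0],"turn":0.05},
  {"slide":[-6,-30,0],"turn":0.05},
  {"slide":[-6,-30,0],"turn":0.05},
  {"slide":[-6,-30,0],"turn":0.05},
  {"slide":[0,-30,0],"turn":0.05},
  {"slide":[0,-30,0],"turn":0.037},
  {"slide":[0,-20,0],"turn":0},
  {"slide":[0,-9.5,0],"turn":0},
  {"slide":[0,0,0],"turn":0},
])

```text
t: 5.42
eef_pos: [0.4423, -0.2874, 0.1742]
eef_rot: [-0.034, 0.999, 0.0, -0.001]
wrist_force: [0.9, 1.5, -5.9]
finger_gap: 0.0589
```

Emit:
servo_tool([
  {"slide":[0,0,0],"turn":0},
  {"slide":[0,0,-12],"turn":0},
  {"slide":[0,0,-20],"turn":0},
  {"slide":[0,0,-20],"turn":0},
  {"slide":[0,0,-20],"turn":0},
  {"slide":[0,0,-10],"turn":0},
  {"slide":[0,0,0],"turn":0},
  {"slide":[0,0,0],"turn":0},
  {"slide":[0,0,0],"turn":0},
])

```text
t: 6.17
eef_pos: [0.4438, -0.2861, 0.0945]
eef_rot: [-0.036, 0.999, -0.001, 0.001]
wrist_force: [-0.2, 0.1, -5.2]
finger_gap: 0.0587
```

```bash
python3 - <<'E'
from h import *
grab('side','side3');grab('top','top3');crop('side3',310,230,220,170,3,'m3s');crop('top3',340,105,200,180,4,'m3t'); s=ctrl.observe(); print(s['eef_pos'],s['eef_rot'],s['wrist_force'],s['finger_gap'])
E
```

```text
[ 0.44376623 -0.28622576  0.0944567 ] [-3.56798445e-02  9.99362725e-01 -7.66902093e-04  7.09961781e-04] [-1.00422129 -0.09749896 -4.66847323] 0.058498334119286025
```

View pics/m3t.png

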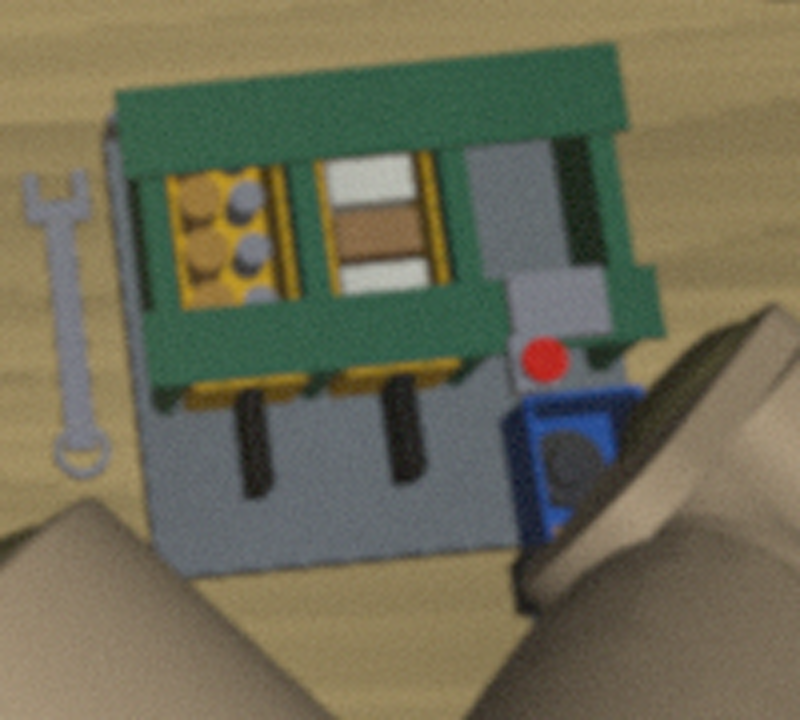

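```bash
python3 - <<'E'
from fit import *
f=load('top0'); f3=load('top3')
c2=lambda u,v:(340+u/4,105+v/4)
r=fit(f,[(-170,135,20),(-170,-135,20),(-92,-62,110),(-80,135,84),(-80,-135,84),(85,135,84),(85,-135,84)],[c2(158,580),c2(650,530),c2(545,360),c2(148,385),c2(663,335),c2(115,92),c2(615,43)])
c,s=np.cos(r[2]),np.sin(r[2]); R=np.array([[c,-s],[s,c]])
bay=r[:2]+R@[0,-.08]; tcp=np.array([.4438,-.2862]); print('bay',bay,'tcp in keeper',R.T@(tcp-bay))
for z in(.0995,.1025,.1055):
  print(z,[np.round(R.T@(ray(f3,*c2(*u),z)[:2]-bay),4).tolist() for u in((522,395),(642,388))])
E
```

```text
[ 0.6482 -0.1915  0.0668] res px [[-0.4, -0.3], [0.6, 0.1], [-0.2, -0.1], [0.1, 0.6], [0.7, 0.6], [-0.7, -0.6], [-0.1, -0.4]]
bay [ 0.65355926 -0.27129147] tcp in keeper [-0.21028659 -0.00087458]
0.0995 [[-0.1068, 0.0286], [-0.1091, -0.0325]]
0.1025 [[-0.1075, 0.0295], [-0.1098, -0.0314]]
0.1055 [[-0.1082, 0.0304], [-0.1105, -0.0303]]
```

View pics/m3s.png

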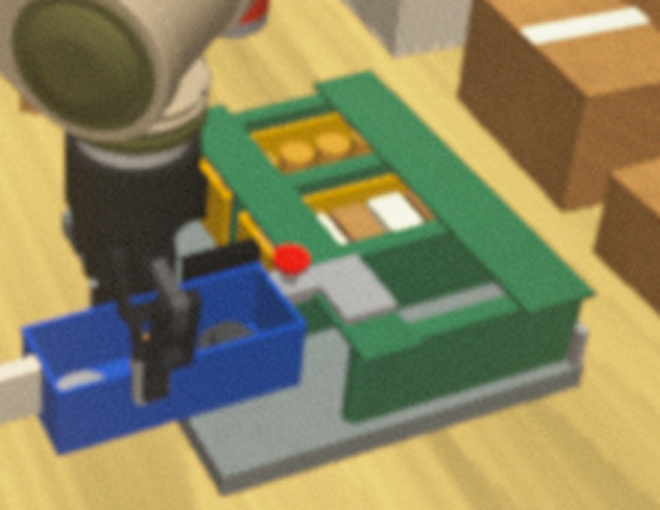

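The bin is level in front of the mouth. Its back rim corners give keeper x ≈ -108 mm and it sits ~1 mm right of centre. I'll nudge it left, lower it and check.

Emit:
servo_tool([
  {"slide":[0,0.5,-10],"turn":-0.002},
  {"slide":[0,0.5,-10],"turn":0},
  {"slide":[0,0,-5],"turn":0},
  {"slide":[0,0,-3],"turn":0},
  {"slide":[0,0,0],"turn":0},
  {"slide":[0,0,0],"turn":0},
])

```text
t: 6.77
eef_pos: [0.4433, -0.285, 0.0652]
eef_rot: [-0.035, 0.999, 0.0, -0.0]
wrist_force: [-0.2, -0.1, -4.7]
finger_gap: 0.0586
```

Emit:
servo_tool([
  {"slide":[4,0.3,0],"turn":0},
  {"slide":[6,0.4,0],"turn":0},
  {"slide":[8,0.5,0],"turn":0},
  {"slide":[8,0.6,0],"turn":0},
  {"slide":[6,0.4,0],"turn":0},
  {"slide":[4,0.3,0],"turn":0},
  {"slide":[4,0.3,0],"turn":0},
  {"slide":[0,0,0],"turn":0},
])

```text
t: 7.43
eef_pos: [0.484, -0.282, 0.0652]
eef_rot: [-0.035, 0.999, -0.0, 0.0]
wrist_force: [0.3, 0.2, -5.2]
finger_gap: 0.0585
```

Emit:
servo_tool([
  {"slide":[4,0.3,0],"turn":0},
  {"slide":[6,0.4,0],"turn":0},
  {"slide":[6,0.4,0],"turn":0},
  {"slide":[5,0.3,0],"turn":0},
  {"slide":[3,0.2,0],"turn":0},
  {"slide":[0,0,0],"turn":0},
  {"slide":[0,0,-1],"turn":0},
  {"slide":[0,0,-1],"turn":0},
  {"slide":[0,0,0],"turn":0},
  {"slide":[0,0,0],"turn":0},
])

```text
t: 8.27
eef_pos: [0.5072, -0.2806, 0.0634]
eef_rot: [-0.035, 0.999, 0.0, -0.0]
wrist_force: [-1.3, 0.8, -3.0]
finger_gap: 0.0585
```

Emit:
servo_tool([
  {"slide":[0,0,-1],"turn":0},
  {"slide":[0,0,0],"turn":0},
  {"slide":[0,0,0],"turn":0},
])

```text
t: 8.52
eef_pos: [0.5072, -0.2807, 0.0632]
eef_rot: [-0.035, 0.999, -0.0, 0.0]
wrist_force: [-4.3, 2.0, 5.1]
finger_gap: 0.0584
```

Emit:
servo_tool([
  {"slide":[0,0,0],"turn":0},
  {"slide":[0,0,0],"turn":0},
  {"slide":[0,0,0],"turn":0},
  {"slide":[0,0,0],"turn":0},
  {"slide":[0,0,0],"turn":0},
  {"slide":[0,0,0],"turn":0},
  {"slide":[0,0,0],"turn":0},
  {"slide":[0,0,0],"turn":0},
], hand=0)

```text
t: 9.18
eef_pos: [0.5073, -0.2806, 0.0623]
eef_rot: [-0.035, 0.999, -0.0, 0.0]
wrist_force: [-0.0, 0.3, -0.1]
finger_gap: 0.0854
```

Emit:
servo_tool([
  {"slide":[0,0,5],"turn":0},
  {"slide":[0,0,15],"turn":0},
  {"slide":[0,0,20],"turn":0},
  {"slide":[0,0,20],"turn":0},
  {"slide":[0,0,20],"turn":0},
  {"slide":[-30,-2,0],"turn":0},
  {"slide":[-30,-2,0],"turn":0},
  {"slide":[-24,-2,0],"turn":0},
  {"slide":[0,0,0],"turn":0},
  {"slide":[0,0,0],"turn":0},
])

```text
t: 10.02
eef_pos: [0.4229, -0.2869, 0.143]
eef_rot: [-0.034, 0.999, -0.0, 0.0]
wrist_force: [0.3, 0.0, 0.2]
finger_gap: 0.0855
```

```bash
python3 - <<'E'
from h import *
grab('side','side4');grab('top','top4');crop('side4',310,230,220,170,3.6,'m4s');crop('top4',340,105,200,180,4,'m4t'); s=ctrl.observe(); print(s['eef_pos'],s['wrist_force'],s['finger_gap'])
E
```

```text
[ 0.42392136 -0.28675472  0.14267842] [-0.07356165 -1.18861538  0.01524402] 0.08565388746495171
```

View pics/m4s.png

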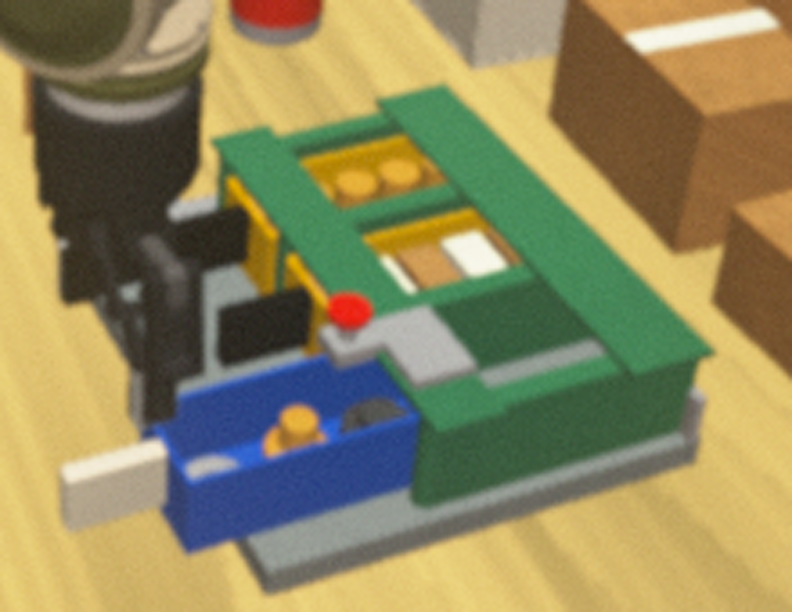

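The bin rests flat in the mouth with all three parts in it and the pin up. The pull's front top edge is at crop (64,470). The rim's front corners are at (152,430) and (185,490).

```bash
python3 - <<'E'
from h import *
g=load('side4'); bay=np.array([.6536,-.2713]); c,s=np.cos(.068),np.sin(.068); R=np.array([[c,-s],[s,c]])
for n,u in (('pullend',(64,468)),('FL',(152,428)),('FR',(186,486))):
    print(n,np.round(R.T@(ray(g,310+u[0]/3.6,230+u[1]/3.6,.07)[:2]-bay),4))
for x in (-.115,-.122): print('TCP for pull grasp, bin',x,bay+R@[x-.122,0], 'pullmid',bay+R@[x-.1075,0])
E
```

```text
pullend [-0.2567  0.0029]
FL [-0.2047  0.0129]
FR [-0.2049 -0.0299]
TCP for pull grasp, bin -0.115 [ 0.41714773 -0.28740358] pullmid [ 0.43161422 -0.28641834]
TCP for pull grasp, bin -0.122 [ 0.41016391 -0.28787922] pullmid [ 0.4246304  -0.28689398]
```

Emit:
servo_tool([
  {"slide":[-14.5,-1.2,0],"turn":0},
  {"slide":[0,0,-20],"turn":0},
  {"slide":[0,0,-20],"turn":0},
  {"slide":[0,0,-20],"turn":0},
  {"slide":[0,0,-12],"turn":0},
  {"slide":[0,0,-6],"turn":0},
  {"slide":[0,0,0],"turn":0},
  {"slide":[0,0,0],"turn":0},
])

```text
t: 10.78
eef_pos: [0.4094, -0.2879, 0.0646]
eef_rot: [-0.035, 0.999, -0.0, 0.0]
wrist_force: [0.1, -0.8, 0.2]
finger_gap: 0.0852
```

Emit:
servo_tool([
  {"slide":[0,0,0],"turn":0},
  {"slide":[0,0,0],"turn":0},
  {"slide":[0,0,0],"turn":0},
  {"slide":[0,0,0],"turn":0},
  {"slide":[0,0,0],"turn":0},
  {"slide":[0,0,0],"turn":0},
  {"slide":[0,0,0],"turn":0},
  {"slide":[0,0,0],"turn":0},
  {"slide":[0,0,0],"turn":0},
  {"slide":[0,0,0],"turn":0},
], hand=1, newtons=40)

```text
t: 11.62
eef_pos: [0.4088, -0.2878, 0.0645]
eef_rot: [-0.035, 0.999, -0.0, 0.0]
wrist_force: [-2.0, 1.4, 4.5]
finger_gap: 0.011
```

The fin is gripped, at an 11 mm gap. Sliding in.

Emit:
servo_tool([
  {"slide":[3,0.2,0],"turn":0},
  {"slide":[6,0.4,0],"turn":0},
  {"slide":[6,0.4,0],"turn":0},
  {"slide":[6,0.4,0],"turn":0},
  {"slide":[6,0.4,0],"turn":0},
  {"slide":[6,0.4,0],"turn":0},
  {"slide":[6,0.4,0],"turn":0},
  {"slide":[6,0.4,0],"turn":0},
  {"slide":[4,0.3,0],"turn":0},
  {"slide":[0,0,0],"turn":0},
])

```text
t: 12.45
eef_pos: [0.4578, -0.2847, 0.0645]
eef_rot: [-0.035, 0.999, -0.0, -0.0]
wrist_force: [-2.9, 0.0, 6.3]
finger_gap: 0.0112
```

Emit:
servo_tool([
  {"slide":[4,0.3,0],"turn":0},
  {"slide":[6,0.4,0],"turn":0},
  {"slide":[6,0.4,0],"turn":0},
  {"slide":[6,0.4,0],"turn":0},
  {"slide":[6,0.4,0],"turn":0},
  {"slide":[6,0.4,0],"turn":0},
  {"slide":[6,0.4,0],"turn":0},
  {"slide":[6,0.4,0],"turn":0},
  {"slide":[5,0.4,0],"turn":0},
  {"slide":[0,0,0],"turn":0},
])

```text
t: 13.28
eef_pos: [0.5089, -0.2812, 0.0646]
eef_rot: [-0.035, 0.999, -0.0, -0.0]
wrist_force: [-2.5, -0.3, 6.0]
finger_gap: 0.0115
```

Emit:
servo_tool([
  {"slide":[4,0.3,0],"turn":0},
  {"slide":[4,0.3,0],"turn":0},
  {"slide":[4,0.3,0],"turn":0},
  {"slide":[4,0.2,0],"turn":0},
  {"slide":[2,0.1,0],"turn":0},
  {"slide":[0,0,0],"turn":0},
])

```text
t: 13.78
eef_pos: [0.5263, -0.2801, 0.0646]
eef_rot: [-0.035, 0.999, -0.0, -0.001]
wrist_force: [-6.3, -1.0, 7.1]
finger_gap: 0.0113
```

Emit:
servo_tool([
  {"slide":[1,0.1,0],"turn":0},
  {"slide":[1,0,0],"turn":0},
  {"slide":[0,0,0],"turn":0},
])

```text
t: 14.03
eef_pos: [0.528, -0.28, 0.0646]
eef_rot: [-0.035, 0.999, 0.0, -0.001]
wrist_force: [-8.0, -1.1, 9.2]
finger_gap: 0.0109
```

Emit:
servo_tool([
  {"slide":[1,0.1,0],"turn":0},
  {"slide":[1,0,0],"turn":0},
  {"slide":[0,0,0],"turn":0},
])

```text
t: 14.28
eef_pos: [0.53, -0.2799, 0.0646]
eef_rot: [-0.035, 0.999, 0.0, -0.001]
wrist_force: [-9.3, -0.9, 7.9]
finger_gap: 0.0111
```

Emit:
servo_tool([
  {"slide":[1,0.1,0],"turn":0},
  {"slide":[1,0,0],"turn":0},
  {"slide":[0,0,0],"turn":0},
])

```text
t: 14.53
eef_pos: [0.5319, -0.2798, 0.0646]
eef_rot: [-0.035, 0.999, 0.0, -0.001]
wrist_force: [-8.1, -0.2, 8.8]
finger_gap: 0.0111
```

Emit:
servo_tool([
  {"slide":[1,0.1,0],"turn":0},
  {"slide":[1,0,0],"turn":0},
  {"slide":[0,0,0],"turn":0},
])

```text
t: 14.78
eef_pos: [0.5338, -0.2797, 0.0646]
eef_rot: [-0.035, 0.999, 0.0, -0.001]
wrist_force: [-9.1, -0.3, 8.6]
finger_gap: 0.0116
```

```bash
python3 - <<'E'
from h import *
grab('side','side5');crop('side5',310,230,220,170,3.6,'m5s'); s=ctrl.observe(); print(s['eef_pos'],s['wrist_force'],s['torque'])
E
```

```text
[ 0.53384241 -0.27972318  0.0645745 ] [-9.10779234e+00 -2.56212130e-03  8.22798495e+00] [-0.05178831  1.29921029  0.04122748]
```

View pics/m5s.png

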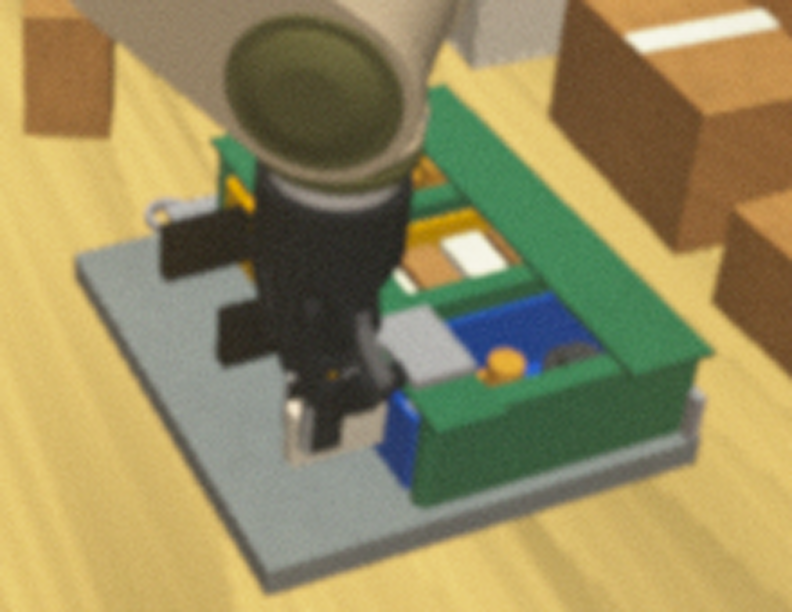

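```bash
python3 - <<'E'
from h import *
g=load('side5'); g4=load('side4'); bay=np.array([.6536,-.2713]); c,s=np.cos(.068),np.sin(.068); R=np.array([[c,-s],[s,c]])
P=lambda x,y,z:(np.round((proj(g,[*(bay+R@[x,y]),z+.02])-[310,230])*3.6))
for b in(-.008,-.004,0,.001):
    print(b,'pull end top R',P(b-.135,-.006,.05),'bottom R',P(b-.135,-.006,.012),'FR bottom',P(b-.08,-.03,0),'FR top',P(b-.08,-.03,.05),'fin/wall low',P(b-.08,-.006,.012))
crop('side5',375,325,80,60,10,'m6')
E
```

```text
-0.008 pull end top R [277. 422.] bottom R [274. 475.] FR bottom [387. 495.] FR top [396. 425.] fin/wall low [367. 448.]
-0.004 pull end top R [284. 420.] bottom R [280. 473.] FR bottom [394. 493.] FR top [403. 423.] fin/wall low [374. 446.]
0 pull end top R [292. 418.] bottom R [287. 471.] FR bottom [401. 491.] FR top [410. 421.] fin/wall low [380. 444.]
0.001 pull end top R [293. 417.] bottom R [289. 470.] FR bottom [403. 491.] FR top [411. 421.] fin/wall low [382. 443.]
```

View pics/m6.png

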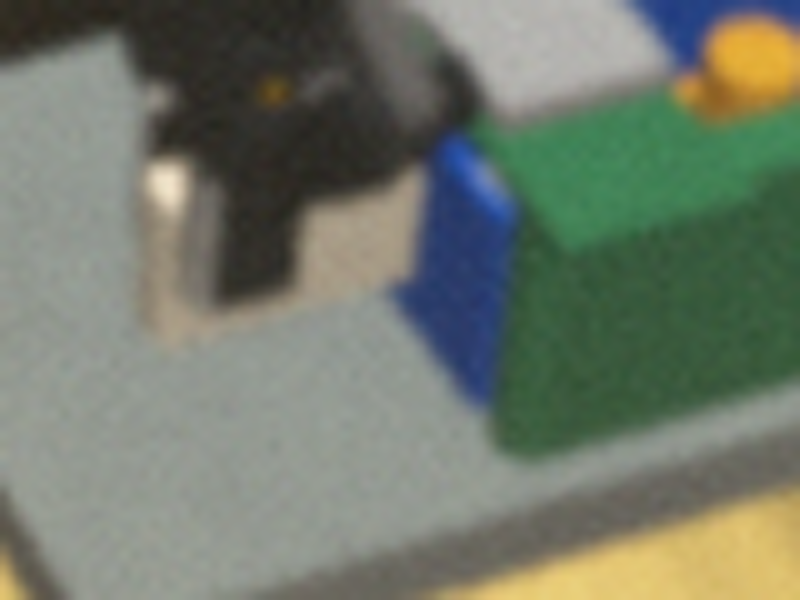

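The image puts the bin within about 2 mm of home: pull end corner (293,468), predicted (289,470) at +1 mm. I'll push gently to confirm the stop.

Emit:
servo_tool([
  {"slide":[1,0.1,0],"turn":0},
  {"slide":[1,0.1,0],"turn":0},
  {"slide":[0,0,0],"turn":0},
])

```text
t: 15.08
eef_pos: [0.534, -0.2797, 0.0646]
eef_rot: [-0.035, 0.999, 0.001, -0.004]
wrist_force: [-23.5, -1.3, 15.4]
finger_gap: 0.0112
```

Stop reached: the TCP halted and the force rose to 23 N. I'll relax the push, release, and back off along -x before rising clear of the cap.

Emit:
servo_tool([
  {"slide":[-1.5,-0.1,0],"turn":0},
  {"slide":[0,0,0],"turn":0},
  {"slide":[0,0,0],"turn":0},
])

```text
t: 15.33
eef_pos: [0.5339, -0.2797, 0.0646]
eef_rot: [-0.035, 0.999, 0.0, -0.002]
wrist_force: [-11.6, -0.9, 9.6]
finger_gap: 0.011
```

Emit:
servo_tool([
  {"slide":[0,0,0],"turn":0},
  {"slide":[0,0,0],"turn":0},
  {"slide":[0,0,0],"turn":0},
  {"slide":[0,0,0],"turn":0},
  {"slide":[0,0,0],"turn":0},
], hand=0.45)

```text
t: 15.75
eef_pos: [0.5353, -0.2789, 0.0643]
eef_rot: [-0.035, 0.999, 0.0, -0.0]
wrist_force: [-3.1, 2.2, 3.6]
finger_gap: 0.0471
```

Emit:
servo_tool([
  {"slide":[-10,-0.7,0],"turn":0},
  {"slide":[-20,-1.4,0],"turn":0},
  {"slide":[-20,-1.4,0],"turn":0},
  {"slide":[-10,-0.7,10],"turn":0},
  {"slide":[0,0,30],"turn":0},
  {"slide":[0,0,40],"turn":0},
  {"slide":[0,0,20],"turn":0},
  {"slide":[0,0,0],"turn":0},
  {"slide":[0,0,0],"turn":0},
], hand=0.45)

```text
t: 16.5
eef_pos: [0.4757, -0.2835, 0.1647]
eef_rot: [-0.035, 0.999, -0.001, 0.001]
wrist_force: [-0.3, 0.4, -1.4]
finger_gap: 0.0474
```

```bash
python3 - <<'E'
from h import *
grab('side','side6');grab('top','top6')
a=cv2.imread('pics/side6.png')[235:405,310:510]; b=cv2.imread('pics/top6.png')[105:275,340:540]
cv2.imwrite('pics/m7.png',cv2.resize(np.hstack([a,b]),None,fx=2,fy=2,interpolation=cv2.INTER_CUBIC)); s=ctrl.observe(); print(s['eef_pos'],s['wrist_force'],s['finger_gap'])
E
```

```text
[ 0.47496934 -0.28299321  0.16287566] [ 0.24337455  0.37572301 -1.53176921] 0.04691998291806673
```

View pics/m7.png

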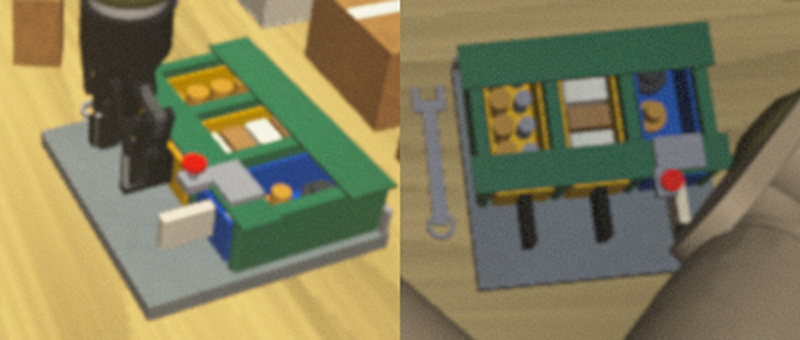

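The bin is home with its pull free. The cap is at side pixel (406.5,316), unchanged, so the pin is still up. Now I shut the fingers, move over the cap at (0.5605,-0.2594), and press.

Emit:
servo_tool([
  {"slide":[0,0,0],"turn":0},
  {"slide":[0,0,0],"turn":0},
  {"slide":[20,6,0],"turn":0},
  {"slide":[25,7,0],"turn":0},
  {"slide":[25,7,0],"turn":0},
  {"slide":[15.5,3.8,0],"turn":0},
  {"slide":[0,0,0],"turn":0},
  {"slide":[0,0,0],"turn":0},
  {"slide":[0,0,0],"turn":0},
  {"slide":[0,0,0],"turn":0},
], hand=1)

```text
t: 17.43
eef_pos: [0.5601, -0.26, 0.1641]
eef_rot: [-0.034, 0.999, 0.0, -0.0]
wrist_force: [-0.4, -0.8, -0.4]
finger_gap: -0.0003
```

Emit:
servo_tool([
  {"slide":[0,0,-10],"turn":0},
  {"slide":[0,0,-10],"turn":0},
  {"slide":[0,0,-8],"turn":0},
  {"slide":[0,0,-5],"turn":0},
  {"slide":[0,0,-3],"turn":0},
  {"slide":[0,0,0],"turn":0},
])

```text
t: 17.93
eef_pos: [0.5605, -0.2596, 0.1275]
eef_rot: [-0.035, 0.999, 0.0, -0.0]
wrist_force: [-0.5, -0.3, 1.0]
finger_gap: 0.0002
```

Emit:
servo_tool([
  {"slide":[0,0,-2],"turn":0},
  {"slide":[0,0,-2],"turn":0},
  {"slide":[0,0,-2],"turn":0},
  {"slide":[0,0,-2],"turn":0},
  {"slide":[0,0,0],"turn":0},
])

```text
t: 18.35
eef_pos: [0.561, -0.2598, 0.1202]
eef_rot: [-0.035, 0.999, -0.0, 0.0]
wrist_force: [0.8, -0.7, 1.1]
finger_gap: 0.0003
```

Emit:
servo_tool([
  {"slide":[0,0,-2],"turn":0},
  {"slide":[0,0,-2],"turn":0},
  {"slide":[0,0,-1],"turn":0},
  {"slide":[0,0,0],"turn":0},
])

```text
t: 18.68
eef_pos: [0.561, -0.2597, 0.1151]
eef_rot: [-0.035, 0.999, -0.0, 0.0]
wrist_force: [0.7, -0.4, 0.5]
finger_gap: 0.0
```

Emit:
servo_tool([
  {"slide":[0,0,-1],"turn":0},
  {"slide":[0,0,-1],"turn":0},
  {"slide":[0,0,0],"turn":0},
])

```text
t: 18.93
eef_pos: [0.5609, -0.2597, 0.1132]
eef_rot: [-0.035, 0.999, -0.0, 0.0]
wrist_force: [0.6, -0.7, 1.6]
finger_gap: 0.0002
```

There is almost no resistance, so I need to look before going further.

```bash
python3 - <<'E'
from h import *
grab('side','side7'); crop('side7',350,260,120,100,6,'m8')
g=load('side7'); bay=np.array([.6536,-.2713]); c,s=np.cos(.068),np.sin(.068); R=np.array([[c,-s],[s,c]])
P=lambda p:np.round((proj(g,p)-[350,260])*6)
pin=bay+R@[-.092,.018]
print('cap top up',P([*pin,.11]),'down',P([*pin,.094]),'tip@19',P([.561,-.2597,.1132-.019]),'tcp',P([.561,-.2597,.1132]))
E
```

```text
cap top up [343. 336.] down [339. 375.] tip@19 [340. 374.] tcp [345. 328.]
```

View pics/m8.png

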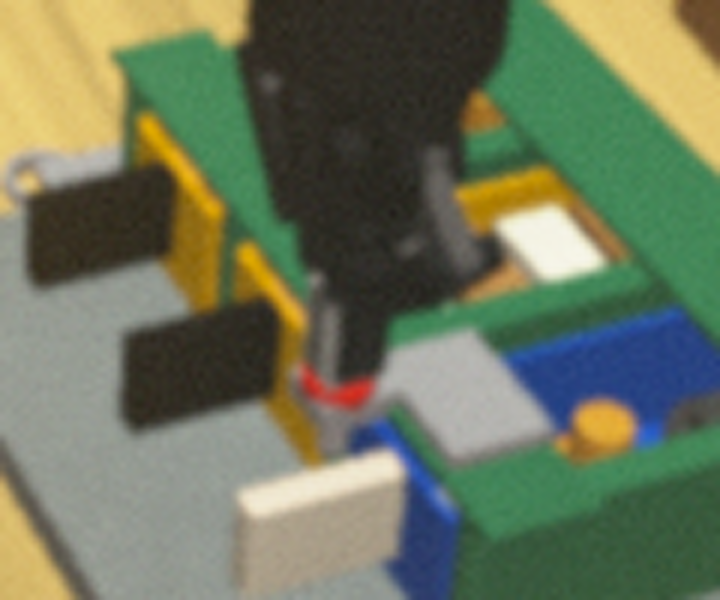

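The cap is under the fingertips at (338,385), close to its down position (339,375 predicted for the top). I'll press on to feel the end stop.

Emit:
servo_tool([
  {"slide":[0,0,-1],"turn":0},
  {"slide":[0,0,-1],"turn":0},
  {"slide":[0,0,0],"turn":0},
])

```text
t: 19.23
eef_pos: [0.5609, -0.2598, 0.1128]
eef_rot: [-0.035, 0.999, -0.0, 0.0]
wrist_force: [-4.2, 1.2, 14.2]
finger_gap: -0.0001
```

Emit:
servo_tool([
  {"slide":[0,0,-1],"turn":0},
  {"slide":[0,0,0],"turn":0},
])

```text
t: 19.4
eef_pos: [0.5609, -0.2598, 0.1127]
eef_rot: [-0.035, 0.999, -0.001, 0.0]
wrist_force: [-6.8, 2.4, 20.7]
finger_gap: -0.0001
```

Hard end stop at 21 N, tips at about 94 mm, which is the fully-down height. Rising clear and checking.

Emit:
servo_tool([
  {"slide":[0,0,5],"turn":0},
  {"slide":[0,0,20],"turn":0},
  {"slide":[0,0,40],"turn":0},
  {"slide":[-40,0,20],"turn":0},
  {"slide":[-40,0,0],"turn":0},
  {"slide":[-40,0,0],"turn":0},
  {"slide":[0,0,0],"turn":0},
  {"slide":[0,0,0],"turn":0},
])

```text
t: 20.07
eef_pos: [0.4422, -0.2594, 0.1938]
eef_rot: [-0.034, 0.999, 0.001, -0.0]
wrist_force: [0.9, -0.1, -0.3]
finger_gap: -0.0
```

```bash
python3 - <<'E'
from h import *
grab('side','side8');grab('top','top8')
a=cv2.imread('pics/side8.png')[255:405,340:490]; b=cv2.imread('pics/top8.png')[105:255,350:500]
cv2.imwrite('pics/m9.png',cv2.resize(np.hstack([a,b]),None,fx=2.6,fy=2.6,interpolation=cv2.INTER_CUBIC)); s=ctrl.observe(); print(s['t'],s['eef_pos'],s['wrist_force'])
g=load('side8'); bay=np.array([.6536,-.2713]); c,s=np.cos(.068),np.sin(.068); R=np.array([[c,-s],[s,c]])
P=lambda x,y,z:np.round((proj(g,[*(bay+R@[x,y]),z+.02])-[340,255])*2.6)
print('cap up/down',P(-.092,.018,.09),P(-.092,.018,.074),'pull end bot R home',P(-.135,-.006,.012))
E
```

```text
20.1667 [ 0.44413618 -0.25989614  0.19401428] [-0.55588902  1.14995394  0.20980023]
cap up/down [174. 158.] [173. 175.] pull end bot R home [130. 275.]
```

View pics/m9.png

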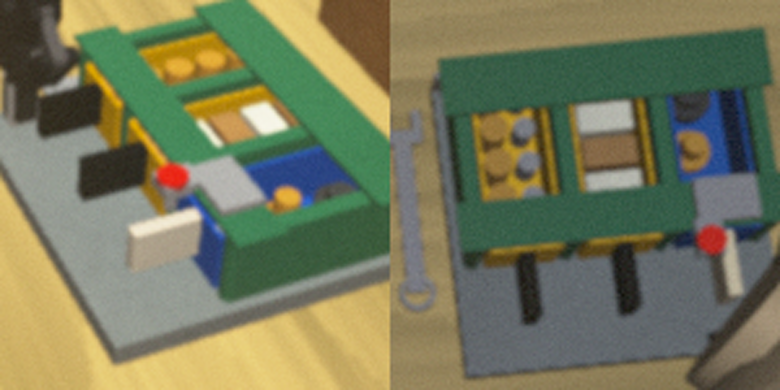

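The cap now sits at (173,176), where the fully-down prediction is (173,175). The pull end is at (130,271), predicted (130,275) for home. The rack neighbours are undisturbed and the robot is clear. Handing in.

```bash
python3 -c "
from rig import order; print(order.finish_job())"
```

```text
the job is handed in; nothing more can be done
None
```

The blue bin is in the empty right-hand bay, fully home, with the keeper pin pressed down; I handed the job in at about 20 s. No verdict is reported.

**What I did:** I carried the bin level by its side walls and set it about 40 mm into the bay's mouth, then let go. I took it again by the white pull and slid it in until it hit the back stop. The arm halted there and the force rose to 23 N. I then released it and pressed the pin to its hard stop (21 N).

**Last checks:**
- **Pin:** the red cap is about 1 pixel from where it should be when fully down. It was still up just before I pressed it.
- **Bin:** the pull's end is within about 2 pixels (roughly 2 mm) of the home position.
- **Parts:** the gear and hub are visible in the bin at the end. The bearing was last seen in it when I let go at the mouth; after that the keeper and front roof strip hid it. The bin stayed flat from then on.
- **Surroundings:** the yellow bins and wrench look unmoved, and the gripper is clear. I didn't take a final picture of the bottle, carton and can; the arm came no closer than planned to any of them.

**What disagreed:**
- **Sliding resistance:** this rose from about 3 N to 6–9 N over the last 10–15 mm of the slide, for a reason I couldn't see.
- **Pin force:** it read only 1–2 N during its travel, not the 4 N stated. The pictures and the hard stop both show it fully down.

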